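# Clear the drawing board and swap jar and tin for a left-handed illuminator

## Robot

A 6-joint arm with a two-finger parallel gripper is mounted at the origin on the work surface. World frame = base frame: x ahead of the robot, y to its left, z up, the work surface at z = 0. Lengths are in m, angles in rad, forces in N, time in s.
With the tool pointing down it reaches from about 0.375 to 0.9 m from the base axis. Payload 3.1 kg.
Tool frame: the origin (TCP) lies midway between the tips of the shut fingers; the grasp point (between the pads) lies 19 mm behind it; z points along the fingers, y is the line along which they close (so a half turn about z gives the same grasp; the last joint's range is limited). The gripper opens to 87 mm and grips with 3 to 60 N. Pads are 19 mm wide; open, the fingers measure 117 mm over their backs; the gripper's body (75 mm by 190 mm) begins 51 mm behind the grasp point.
Start: joints at [1.121, 0.527, 1.433, -0, 1.181, -0.178], TCP at [0.168, 0.602, 0.223] pointing down, gripper open.
Joint ranges: [-3.08, 3.08], [-0.75, 2.2], [0.22, 2.44], [-1.43, 4.57], [0, 2.65], [-2.85, 2.85]. Speed limits (rad/s): [2.79, 2.79, 3.14, 3.14, 3.14, 3.14].

## Interface

Orientations are given as a unit quaternion [w, x, y, z].
In Python, from station import ctrl, viewer, order, finder gives the robot as it stands. The module is installed in compiled form; this text tells all that it offers.
- The arm moves only by the tool play_rows, never from a script. Its argument "deltas" is a list of rows, each an object of numbers: "dx", "dy", "dz": the shift along the tool's x, y, z in mm; "yaw": the turn about the tool's z in degrees; "hand": the closure, from -1 (fully open) to 1 (shut). In form: [{"dx": .., "dy": .., "dz": .., "yaw": .., "hand": ..}, ...]. A call has 1 to 8 rows; each row shifts and turns the commanded pose from where the row before left it, along the tool's axes as they then stand; what a row does not reach is not made up. A row lasts 1/10 s, in which the tool goes at most 50 mm and 8.59 degrees, less where a joint would pass 70% of its speed; a pose out of reach is approached as far as the arm can. A call with a gripper value outside its range is refused whole. The fingers move at their own pace and stop on an object; "newtons" is the grip in N (left out, the last holds). Time passes only in rows, so rows that do not move let the fingers close. It gives the time, the measured TCP pose, the force, the opening and the grip force at its end, in the units of the state.
- ctrl.state(): the state, without advancing time (a new reading comes with each control period).
- viewer.snapshot(name): name is "scene" or "top" or "wrist"; returns (picture, depth): 480x640x3 uint8, red, green, blue; 480x640 float32, m along the optical axis (not along the pixel's ray), 0 where there is no reading.
- viewer.get_calibration(name): a dict with "mtx" (3x3 intrinsics, pixels), "world_to_cam" (4x4, takes a point from world to camera coordinates); the wrist camera has in their place "tool_from_camera" (4x4, takes a point from camera to tool coordinates, whose origin is the TCP and whose axes are the flange's). Camera axes: x right, y down, z forward; pixel columns grow to the right and rows downward; lengths in m; the calibration is good to about 2 mm. A picture is of the moment at which its call begins: read the wrist's pose just before it. get_calibration takes no time and is no camera call.
- order.hand_in(): hands the job in; it is judged then, once.
Trained networks look in the newest picture that a camera, given by its name, has taken for a name from the list of things; names that differ only in an ending like _2 or _b are one class to them, and where a whole thing is asked for, a point or a joint stands for the part that bears it (a point fixed in the world has none). Each returns a list of dicts, best first, with "p" (0 to 1); they miss things now and then, are a little off and sometimes report something else, mostly with a low value. They report only what shows in the picture. A call takes as long as a camera call. They do not tell look-alikes from the thing itself.
- finder.find_in(query, camera): "bbox" ([left, top, right, bottom] in pixels, round what is visible of it).
- finder.masks_of(query, camera): "mask" (480x640 bool, what is visible of it) and "bbox" ([left, top, right, bottom] in pixels, round what is visible of it).
- finder.landmark_of(query, camera): "centre" ([column, row] in pixels: a listed point, or the origin of a listed thing).
The state is a dict: "t": time; "qpos": joint angles; "qd": joint speeds; "joint_torque": joint torques, N m; "position": TCP position; "tcp_rot": TCP orientation; "wrist_force": force on the tool from outside, world axes, zero at the start; "wrist_torque": the same for the moment, N m; "gripper_width": finger opening in m; "grasp_force": force on a finger pad.
Only numpy, scipy, OpenCV 4.12 (cv2) and the standard library are available. Lean on these libraries where they do the work, as an engineer would, in place of code of your own. Each camera call takes 0.05 s, during which the arm holds its last target. There are 200 camera calls.

## Task

A left-handed colleague is taking over this illuminator's bench: put all the waste that lies on the drawing board (every crumpled paper ball and sawn wood offcut) into the grey waste bin, and let the glass jar and the tin change places, so that each stands upright, wholly on the round white ceramic coaster where the other one stood. The finished dark plinth, the ink bottle, the roll of tape and the figurine are to stay where they are.

Things in the scene. Friction and masses are not known exactly. Their poses are not given: they have to be found in the camera images.
- board: plywood drawing board, 360 (x) by 440 (y) mm, 10 mm thick, fixed to the bench in front of the robot. Origin: centre of its underside, on the bench.
- bin: open grey plastic waste bin, 172 (x) by 192 (y) by 110 mm high outside (rim flange 184 by 206), walls and floor 5 mm, fixed; it stands near the robot on its left or on its right. Origin: centre of its underside.
- caddy: open wooden tool caddy, 160 by 180 mm, sides 75 mm high, full of brushes and pens up to 240 mm high; fixed; it stands across the board from the bin. Origin: centre of its underside.
- coaster_1: round white ceramic coaster, 110 mm across, 6 mm thick, fixed, beside the board: the one on which the jar stands at the start. Origin: centre of its underside.
- coaster_2: the other such white ceramic coaster, on the other side of the board, on which the tin stands at the start. Origin: centre of its underside.
- jar: closed glass jar, round, 62 mm across and straight-sided up to 40 mm, then a shoulder to a dark screw cap 55 mm across; 74 mm high, about 0.3 kg. Origin: centre of its base, z up.
- tin: closed round paint tin, 66 mm across (69 mm at the rims), straight-sided, 60 mm high, about 0.3 kg. Origin: centre of its base, z up.
- ball_a: waste (may be absent): crumpled paper ball, rigid, about 62 mm across, flattened to 50 mm along its z. Origin: the centre of the piece.
- ball_b: waste (may be absent): crumpled paper ball, rigid, about 66 mm across, flattened to 54 mm along its z. Origin: the centre of the piece.
- mitre: waste (may be absent): pale wood offcut with two mitred ends, 88 mm long (x; 52 mm on its short side), 36 mm wide (y), 22 mm thick (z). Origin: the centre of the piece.
- batten: waste (may be absent): pale batten end with one slanting cut, 76 mm long (x), 40 mm wide (y), 28 mm thick (z). Origin: the centre of the piece.
- strip: waste (may be absent): pale wood strip end with one mitred end, 90 mm long (x), 30 mm wide (y), 20 mm thick (z). Origin: the centre of the piece.
- bullnose: waste (may be absent): pale end of a bullnose moulding, 80 mm long (x), 36 mm wide (y), 24 mm thick (z); its sides are straight for 14 mm above the flat underside (-z), its top is rounded. Origin: the centre of the piece.
- block: waste (may be absent): pale end of a thick square-edged rail with one slanting cut, 64 mm long (x), 44 mm wide (y), 38 mm thick (z). Origin: the centre of the piece.
- plinth: not waste: finished dark square plinth with a stepped top and a small brass plate, 62 by 62 by 28 mm, lying on the board among the waste. Origin: centre of its underside.
- ink: not waste: squat amber ink bottle with a black cap, 52 mm across, 50 mm high, standing on the board among the waste. Origin: centre of its base.
- tape: bystander beyond the board: roll of paper tape lying flat, 90 mm across, 24 mm high. Origin: centre of its underside.
- figurine: bystander beyond the board: standing painted figurine, 48 mm across its foot, 102 mm high. Origin: centre of its underside.
Things that resemble listed ones, but are neither listed nor needed, are in the scene too. What is shaped like the jar but yellow is not meant.

How it is judged:
By the outcome, as a careful person would: the job done as asked, in the order asked, and still so for the second after the job is handed in, with the robot touching nothing.
Of ball_a, ball_b, mitre, batten, strip, bullnose, block only 4 to 6 are there at a start; the rules pass over those that are not, and their reading is None.
At some moment in a run one of ball_a, ball_b, mitre, batten, strip, bullnose, block may be knocked a few centimetres aside while the robot is not near it.
Once in a run the grip may slacken for a moment while it holds something.
It also fails if it takes over 208 s, if anything falls off the work surface, if the arm or the gripper's body presses on something with over 40 N, if the wrist force passes 120 N, or if a joint passes its speed limit or range.

## Working session

There is one attempt and no reset: what is moved stays moved. The work goes in short steps, Python scripts to look and compute and a tool call to move; the robot and the scene stay as the last step left them, time stands still between calls to the robot, and variables do not carry over. Pictures are saved under pics/ and viewed, at most 14 in all, crops included, and the job is handed in when it is done.

Besides the shell and the picture viewer there is one more tool, called after "Call:" in YAML: its name, and indented under it one key for each argument. play_rows: Moves the arm, as the interface text tells. Its arguments: {"type":"object","properties":{"deltas":{"type":"array","items":{"type":"object","properties":{"dx":{"type":"number"},"dy":{"type":"number"},"dz":{"type":"number"},"yaw":{"type":"number"},"hand":{"type":"number"}}}},"newtons":{"type":"number"}},"required":["deltas"]}

```bash
mkdir -p pics
cat > h.py <<'E'
import numpy as np,cv2
from station import ctrl,viewer,order,finder
def save(img,n): cv2.imwrite('pics/'+n,img[:,:,::-1])
def world(cam,d,st=None):
    c=viewer.get_calibration(cam);K=np.array(c['mtx'])
    v,u=np.mgrid[:480,:640]
    P=np.stack([(u-K[0,2])/K[0,0]*d,(v-K[1,2])/K[1,1]*d,d],-1)
    if cam=='wrist':
        from scipy.spatial.transform import Rotation as R
        T=np.array(c['tool_from_camera']);q=st['tcp_rot']
        M=np.eye(4);M[:3,:3]=R.from_quat([q[1],q[2],q[3],q[0]]).as_matrix();M[:3,3]=st['position'];T=M@T
    else: T=np.linalg.inv(np.array(c['world_to_cam']))
    return P@T[:3,:3].T+T[:3,3]
E
python3 - <<'E'
from h import *
s=ctrl.state();print({k:np.round(v,3).tolist() for k,v in s.items()})
for n in('scene','top'):
    im,d=viewer.snapshot(n);save(im,n+'0.png')
    np.save(n+'.npy',d);W=world(n,d)
    if n=='top':
        for q in['bin','caddy','coaster_1','jar','tin','ball_a','mitre','batten','strip','bullnose','block','plinth','ink','tape','figurine']:
            for r in finder.masks_of(q,n)[:3]:
                if r['p']<.3: continue
                m=r['mask']&(d>0);p=W[m]
                z=np.percentile(p[:,2],95) if len(p) else 0
                t=p[p[:,2]>z-.012]
                (c,wh,a)=cv2.minAreaRect((t[:,:2]*1000).astype(np.float32))
                print(q,round(r['p'],2),np.round(r['bbox']).astype(int).tolist(),'c',np.round(c),'wh',np.round(wh),'a',round(a),'z',round(z*1000))
E
```

```text
{'t': 0.0, 'qpos': [1.12, 0.528, 1.434, -0.0, 1.181, -0.179], 'qd': [0.001, -0.0, 0.0, -0.001, -0.002, -0.002], 'joint_torque': [0.001, -44.004, -17.659, 0.063, 0.058, -0.0], 'position': [0.167, 0.601, 0.222], 'tcp_rot': [-0.0, 0.135, 0.991, -0.001], 'wrist_force': [-1.317, 0.268, -0.25], 'wrist_torque': [0.007, 0.064, -0.016], 'grasp_force': 0.0, 'gripper_width': 0.087}
bin 0.62 [81, 250, 194, 340] c [388. 351.] wh [184. 208.] a 1 z 112
caddy 0.95 [418, 271, 508, 349] c [ 381. -293.] wh [36. 92.] a 85 z 158
coaster_1 0.91 [152, 179, 192, 225] c [594. 305.] wh [ 87. 106.] a 89 z 10
coaster_1 0.75 [419, 171, 469, 216] c [ 632. -319.] wh [109. 108.] a 83 z 9
coaster_1 0.35 [236, 137, 257, 176] c [693. 133.] wh [31. 88.] a 74 z 34
jar 0.94 [440, 228, 477, 260] c [ 515. -343.] wh [54. 53.] a 6 z 77
jar 0.92 [488, 207, 527, 233] c [ 561. -448.] wh [51. 52.] a 90 z 76
jar 0.6 [433, 174, 464, 206] c [ 629. -320.] wh [53. 53.] a 58 z 83
ball_a 0.89 [234, 250, 261, 274] c [467. 125.] wh [49. 47.] a 1 z 62
mitre 0.86 [288, 205, 320, 229] c [564.  -1.] wh [36. 80.] a 30 z 35
strip 0.68 [354, 147, 386, 181] c [ 693. -149.] wh [58. 58.] a 7 z 41
strip 0.57 [234, 141, 258, 175] c [694. 133.] wh [31. 87.] a 74 z 34
plinth 0.86 [357, 149, 385, 180] c [ 693. -149.] wh [58. 58.] a 7 z 41
ink 0.71 [361, 258, 383, 283] c [ 453. -153.] wh [44. 44.] a 2 z 63
ink 0.7 [236, 139, 258, 173] c [693. 134.] wh [31. 88.] a 73 z 34
tape 0.62 [406, 125, 446, 161] c [ 747. -278.] wh [86. 89.] a 47 z 27
figurine 0.87 [177, 126, 203, 150] c [742. 264.] wh [17. 19.] a 29 z 100
```

View pics/top0.png

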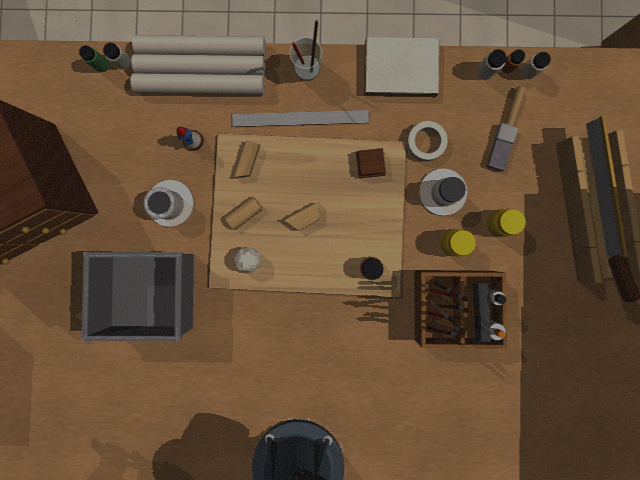

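View pics/scene0.png

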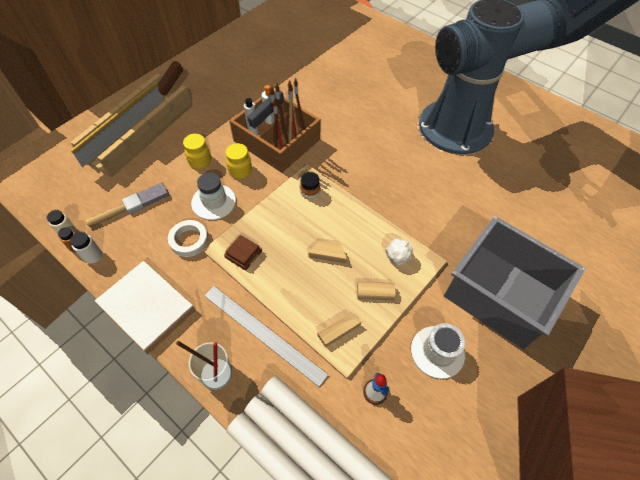

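The top view shows four waste pieces on the board: a ball at (247,260) and offcuts at (302,216), (242,212) and (247,160). The plinth is at (371,163) and the ink at (372,268).

Jar candidates are (449,190), (460,242) and (508,222). The last two are yellow. Only (449,190) is clear glass with a dark cap on a white coaster, so that is the jar. The tin is at (162,204) on the left coaster.

```bash
cat >> h.py <<'E'
def blobs(W,d,xr,yr,zmin,amin=60):
    m=((d>0)&(W[...,0]>xr[0])&(W[...,0]<xr[1])&(W[...,1]>yr[0])&(W[...,1]<yr[1])&(W[...,2]>zmin)).astype(np.uint8)
    n,l,s,c=cv2.connectedComponentsWithStats(m)
    for i in range(1,n):
        if s[i,4]<amin: continue
        p=W[l==i];z=np.percentile(p[:,2],95);t=p[p[:,2]>max(zmin,z-.01)]
        r=cv2.minAreaRect((t[:,:2]*1000).astype(np.float32));b=cv2.boxPoints(r)
        e=[b[1]-b[0],b[2]-b[1]];L=max(e,key=np.linalg.norm);h=np.degrees(np.arctan2(L[1],L[0]))%180
        print('px',np.round(c[i]),'ctr',np.round(r[0]),'sz',np.round(r[1]),'longHead',round(h),'zmax',round(z*1000))
def go(x,y,z,head,s=None):
    """TCP target mm, heading (deg) of closing axis (tool y); prints yaw first then shift in turned tool axes"""
    s=s or ctrl.state();q=s['tcp_rot']
    from scipy.spatial.transform import Rotation as R
    Y=R.from_quat([q[1],q[2],q[3],q[0]]).as_matrix()[:,1]
    cur=np.degrees(np.arctan2(Y[1],Y[0]));dh=(head-cur+90)%180-90
    h=np.radians(cur+dh);yv=np.array([np.cos(h),np.sin(h)]);xv=np.array([-np.sin(h),np.cos(h)])
    D=np.array([x,y,z])-np.array(s['position'])*1000
    print('to',(x,y,z,head),'cur head',round(cur),'yaw',round(-dh,1),'then dx',round(D[:2]@xv),'dy',round(D[:2]@yv),'dz',round(-D[2]))
E
python3 - <<'E'
from h import *
for n in('top','scene'):
    d=np.load(n+'.npy');W=world(n,d)
    print(n);blobs(W,d,(.40,.80),(-.23,.22),.022)
    print('sides');blobs(W,d,(.5,.72),(.23,.37),.03);blobs(W,d,(.57,.72),(-.37,-.23),.03)
    print('coasters');blobs(W,d,(.5,.72),(.23,.40),.006);blobs(W,d,(.57,.72),(-.4,-.23),.006)
    k=(W[...,2]>.17)&(W[...,1]<-.1)&(W[...,0]>.2);p=W[k]
    print('tall',[np.round(p[i],3).tolist() for i in range(0,len(p),max(1,len(p)//8))])
    k=(W[...,2]>.06)&(W[...,1]>.33)&(W[...,0]>.5)&(W[...,0]<1);p=W[k]
    if len(p): print('cabinet',np.round(p.min(0),3),np.round(p.max(0),3))
im=cv2.imread('pics/top0.png')
a=cv2.resize(im[160:280,400:540],(560,480),interpolation=2);cv2.imwrite('pics/jarcrop.png',a)
go(600,200,250,90)
E
```

```text
top
px [247. 159.] ctr [693. 134.] sz [31. 90.] longHead 163 zmax 34
px [370. 162.] ctr [ 693. -150.] sz [57. 56.] longHead 7 zmax 41
px [243. 213.] ctr [573. 139.] sz [36. 80.] longHead 129 zmax 36
px [304. 217.] ctr [564.  -2.] sz [36. 85.] longHead 120 zmax 35
px [247. 260.] ctr [468. 125.] sz [46. 47.] longHead 91 zmax 62
px [371. 268.] ctr [ 453. -153.] sz [44. 44.] longHead 92 zmax 63
sides
px [161. 203.] ctr [589. 317.] sz [68. 67.] longHead 49 zmax 71
px [448. 191.] ctr [ 629. -320.] sz [53. 53.] longHead 148 zmax 83
coasters
px [167. 203.] ctr [589. 317.] sz [68. 67.] longHead 49 zmax 70
px [425. 156.] ctr [ 711. -277.] sz [17. 65.] longHead 90 zmax 27
px [444. 191.] ctr [ 629. -320.] sz [53. 53.] longHead 148 zmax 82
tall [[0.427, -0.285, 0.173], [0.421, -0.286, 0.209], [0.412, -0.3, 0.206], [0.391, -0.304, 0.187], [0.38, -0.279, 0.177], [0.378, -0.283, 0.222], [0.354, -0.309, 0.189], [0.348, -0.306, 0.204], [0.336, -0.294, 0.202]]
cabinet [0.5  0.33 0.06] [0.947 0.604 0.205]
scene
px [309. 184.] ctr [ 455. -155.] sz [45. 46.] longHead 112 zmax 62
px [242. 251.] ctr [ 694. 
[... 279 characters left out ...]
ongHead 164 zmax 33
sides
px [445. 342.] ctr [589. 315.] sz [68. 69.] longHead 172 zmax 70
px [210. 188.] ctr [ 629. -321.] sz [54. 52.] longHead 47 zmax 82
coasters
px [440. 348.] ctr [589. 315.] sz [68. 69.] longHead 172 zmax 70
px [212. 195.] ctr [ 629. -321.] sz [54. 52.] longHead 47 zmax 81
px [198. 227.] ctr [ 712. -281.] sz [70. 16.] longHead 90 zmax 27
tall [[0.613, -1.176, 0.185], [0.619, -1.176, 0.176], [0.34, -0.296, 0.197], [0.374, -0.278, 0.216], [0.379, -0.283, 0.208], [0.38, -0.282, 0.2], [0.39, -0.307, 0.181], [0.378, -0.286, 0.173], [0.429, -0.287, 0.173]]
cabinet [0.508 0.33  0.06 ] [0.71  0.631 0.205]
to (600, 200, 250, 90) cur head 74 yaw -15.6 then dx -432 dy -402 dz -27
```

View pics/jarcrop.png

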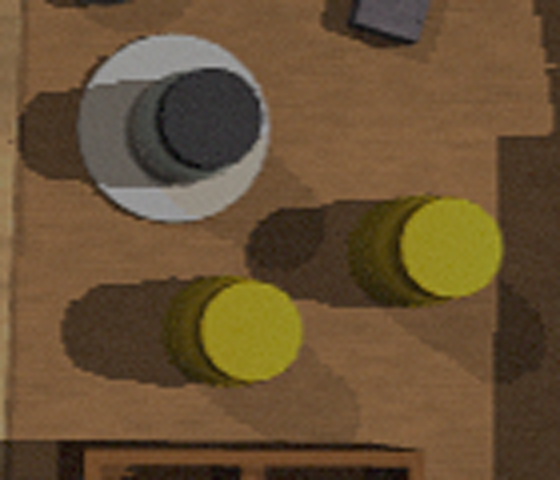

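The crop confirms it: the clear-glass jar with the dark cap stands on the coaster, and the two yellow ones are look-alikes. I'll start with the ball.

Call:
play_rows:
  deltas:
    - {"yaw":8.5,"hand":-1}
    - {"yaw":8.5}
    - {"yaw":8.5}
    - {"yaw":8.5}
    - {"yaw":8.5}
    - {"yaw":8.5}
    - {"yaw":8.5}
    - {"yaw":8.5}
  newtons: 25

```text
invalid input at $.deltas[0]: expected keys dx, dy, dz, yaw, hand
```

Call:
play_rows:
  deltas:
    - {"yaw":6.4}
    - {"dx":-40,"dy":25}
    - {"dx":-40,"dy":25}
    - {"dx":-40,"dy":25}
    - {"dx":-40,"dy":25}
    - {"dx":-40,"dy":25}
    - {"dx":-40,"dy":25}
    - {"dx":-40,"dy":25}

```text
invalid input at $.deltas[0]: expected keys dx, dy, dz, yaw, hand
```

Call:
play_rows:
  deltas:
    - {"dx":-40,"dy":25}
    - {"dx":-40,"dy":25}
    - {"dx":-40,"dy":25}
    - {"dx":-40,"dy":25}
    - {"dx":-35,"dy":25}
    - {"dz":0}
    - {"dz":0}

```text
invalid input at $.deltas[0]: expected keys dx, dy, dz, yaw, hand
```

```bash
cat > look.py <<'E'
from h import *
import sys
s=ctrl.state();im,d=viewer.snapshot('wrist');W=world('wrist',d,s)
print('pos',np.round(np.array(s['position'])*1000),'w',round(s['gripper_width'],4))
blobs(W,d,(.40,.80),(-.23,.22),.024,300)
if len(sys.argv)>1: save(im,sys.argv[1]+'.png')
E
python3 look.py w1; python3 -c "
from h import *
go(468,125,16,0)"
```

```text
pos [168. 602. 223.] w 0.0873
to (468, 125, 16, 0) cur head 74 yaw 74.4 then dx -477 dy 300 dz 207
```

All five keys are required in each row.

Call:
play_rows:
  deltas:
    - {"dx":0,"dy":0,"dz":0,"yaw":8.5,"hand":-1}
    - {"dx":0,"dy":0,"dz":0,"yaw":8.5,"hand":-1}
    - {"dx":0,"dy":0,"dz":0,"yaw":8.5,"hand":-1}
    - {"dx":0,"dy":0,"dz":0,"yaw":8.5,"hand":-1}
    - {"dx":0,"dy":0,"dz":0,"yaw":8.5,"hand":-1}
    - {"dx":0,"dy":0,"dz":0,"yaw":8.5,"hand":-1}
    - {"dx":0,"dy":0,"dz":0,"yaw":8.5,"hand":-1}
    - {"dx":0,"dy":0,"dz":0,"yaw":8.5,"hand":-1}
  newtons: 25

```text
t: 1.7
position: [0.1677, 0.602, 0.2225]
tcp_rot: [0.0, 0.669, 0.744, -0.0]
wrist_force: [-0.1, -0.2, -0.1]
gripper_width: 0.0871
grasp_force: 0.0
```

Call:
play_rows:
  deltas:
    - {"dx":0,"dy":0,"dz":0,"yaw":6.4,"hand":-1}
    - {"dx":-40,"dy":25,"dz":0,"yaw":0,"hand":-1}
    - {"dx":-40,"dy":25,"dz":0,"yaw":0,"hand":-1}
    - {"dx":-40,"dy":25,"dz":0,"yaw":0,"hand":-1}
    - {"dx":-40,"dy":25,"dz":0,"yaw":0,"hand":-1}
    - {"dx":-40,"dy":25,"dz":0,"yaw":0,"hand":-1}
    - {"dx":-40,"dy":25,"dz":0,"yaw":0,"hand":-1}
    - {"dx":-40,"dy":25,"dz":0,"yaw":0,"hand":-1}

```text
t: 2.5
position: [0.3437, 0.3206, 0.2229]
tcp_rot: [0.0, 0.707, 0.707, 0.0]
wrist_force: [0.5, 0.6, -0.1]
gripper_width: 0.087
grasp_force: 0.0
```

Call:
play_rows:
  deltas:
    - {"dx":-40,"dy":25,"dz":0,"yaw":0,"hand":-1}
    - {"dx":-40,"dy":25,"dz":0,"yaw":0,"hand":-1}
    - {"dx":-40,"dy":25,"dz":0,"yaw":0,"hand":-1}
    - {"dx":-40,"dy":25,"dz":0,"yaw":0,"hand":-1}
    - {"dx":-37,"dy":25,"dz":0,"yaw":0,"hand":-1}
    - {"dx":0,"dy":0,"dz":40,"yaw":0,"hand":-1}
    - {"dx":0,"dy":0,"dz":0,"yaw":0,"hand":-1}
    - {"dx":0,"dy":0,"dz":0,"yaw":0,"hand":-1}

```text
t: 3.3
position: [0.467, 0.1252, 0.1823]
tcp_rot: [-0.001, 0.707, 0.707, -0.001]
wrist_force: [0.0, -0.1, 0.1]
gripper_width: 0.0869
grasp_force: 0.0
```

```bash
python3 look.py w1; python3 -c "
from h import *
go(468,125,16,0)"
```

```text
pos [467. 125. 182.] w 0.0869
px [449. 211.] ctr [571. 137.] sz [36. 81.] longHead 128 zmax 35
px [597. 217.] ctr [689. 133.] sz [30. 86.] longHead 163 zmax 32
px [316. 232.] ctr [465. 124.] sz [47. 49.] longHead 97 zmax 61
px [324. 394.] ctr [467. 151.] sz [  6. 110.] longHead 179 zmax 296
to (468, 125, 16, 0) cur head 0 yaw 0.1 then dx -1 dy 0 dz 167
```

View pics/w1.png

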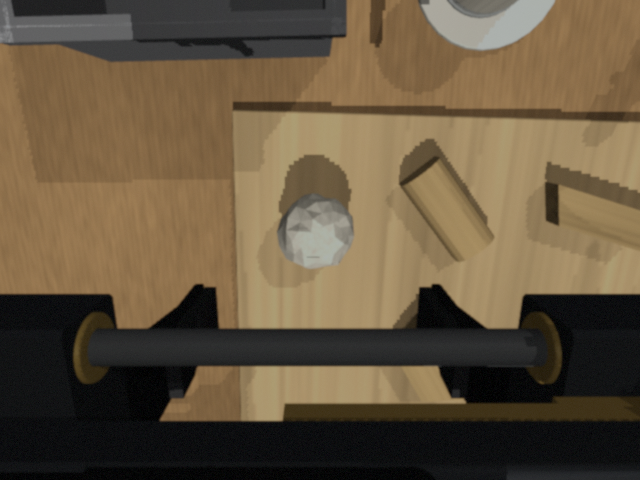

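Call:
play_rows:
  deltas:
    - {"dx":0,"dy":0,"dz":40,"yaw":0,"hand":-1}
    - {"dx":0,"dy":0,"dz":40,"yaw":0,"hand":-1}
    - {"dx":0,"dy":0,"dz":40,"yaw":0,"hand":-1}
    - {"dx":0,"dy":0,"dz":30,"yaw":0,"hand":-1}
    - {"dx":0,"dy":0,"dz":16,"yaw":0,"hand":-1}
    - {"dx":0,"dy":0,"dz":0,"yaw":0,"hand":1}
    - {"dx":0,"dy":0,"dz":0,"yaw":0,"hand":1}
    - {"dx":0,"dy":0,"dz":0,"yaw":0,"hand":1}

```text
t: 4.15
position: [0.4693, 0.1257, 0.0182]
tcp_rot: [0.001, 0.707, 0.708, 0.001]
wrist_force: [0.0, 0.4, -0.3]
gripper_width: 0.0708
grasp_force: 0.0
```

Call:
play_rows:
  deltas:
    - {"dx":0,"dy":0,"dz":0,"yaw":0,"hand":1}
    - {"dx":0,"dy":0,"dz":0,"yaw":0,"hand":1}
    - {"dx":0,"dy":0,"dz":-25,"yaw":0,"hand":1}
    - {"dx":0,"dy":0,"dz":-50,"yaw":0,"hand":1}
    - {"dx":0,"dy":0,"dz":-50,"yaw":0,"hand":1}
    - {"dx":0,"dy":0,"dz":-40,"yaw":0,"hand":1}
    - {"dx":0,"dy":0,"dz":0,"yaw":0,"hand":1}

```text
t: 4.85
position: [0.4718, 0.1254, 0.1872]
tcp_rot: [0.005, 0.707, 0.707, 0.005]
wrist_force: [1.0, 0.1, -0.6]
gripper_width: 0.0588
grasp_force: 25.0
```

Call:
play_rows:
  deltas:
    - {"dx":38,"dy":-14,"dz":0,"yaw":0,"hand":1}
    - {"dx":38,"dy":-14,"dz":0,"yaw":0,"hand":1}
    - {"dx":38,"dy":-14,"dz":0,"yaw":0,"hand":1}
    - {"dx":38,"dy":-14,"dz":0,"yaw":0,"hand":1}
    - {"dx":38,"dy":-14,"dz":0,"yaw":0,"hand":1}
    - {"dx":36,"dy":-14,"dz":0,"yaw":0,"hand":1}
    - {"dx":0,"dy":0,"dz":45,"yaw":0,"hand":1}
    - {"dx":0,"dy":0,"dz":45,"yaw":0,"hand":1}

```text
t: 5.65
position: [0.3839, 0.353, 0.0912]
tcp_rot: [0.001, 0.706, 0.708, 0.002]
wrist_force: [0.3, 0.9, -0.9]
gripper_width: 0.0581
grasp_force: 25.0
```

Call:
play_rows:
  deltas:
    - {"dx":0,"dy":0,"dz":0,"yaw":0,"hand":1}
    - {"dx":0,"dy":0,"dz":0,"yaw":0,"hand":-1}
    - {"dx":0,"dy":0,"dz":0,"yaw":0,"hand":-1}
    - {"dx":0,"dy":0,"dz":0,"yaw":0,"hand":-1}
    - {"dx":0,"dy":0,"dz":0,"yaw":0,"hand":-1}
    - {"dx":0,"dy":0,"dz":-45,"yaw":0,"hand":-1}
    - {"dx":0,"dy":0,"dz":-45,"yaw":0,"hand":-1}
    - {"dx":0,"dy":0,"dz":0,"yaw":0,"hand":-1}

```text
t: 6.45
position: [0.3879, 0.3535, 0.1882]
tcp_rot: [0.002, 0.707, 0.707, 0.007]
wrist_force: [0.2, 0.3, 0.4]
gripper_width: 0.0867
grasp_force: 0.0
```

```bash
cat > top.py <<'E'
from h import *
im,d=viewer.snapshot('top');W=world('top',d)
blobs(W,d,(.40,.80),(-.23,.22),.024)
print('bin');blobs(W,d,(.31,.46),(.265,.437),.02,30)
E
python3 top.py; python3 -c "
from h import *
go(572,138,100,39)"
```

```text
px [246. 159.] ctr [692. 134.] sz [31. 90.] longHead 162 zmax 34
px [370. 162.] ctr [ 693. -149.] sz [56. 56.] longHead 7 zmax 41
px [242. 213.] ctr [573. 139.] sz [35. 81.] longHead 128 zmax 36
px [304. 217.] ctr [564.  -2.] sz [36. 85.] longHead 120 zmax 36
px [371. 268.] ctr [ 453. -153.] sz [44. 44.] longHead 92 zmax 63
bin
px [ 51. 330.] ctr [369. 280.] sz [60.  5.] longHead 31 zmax 567
px [144. 289.] ctr [399. 353.] sz [46. 46.] longHead 176 zmax 59
to (572, 138, 100, 39) cur head 0 yaw -39.0 then dx -284 dy 9 dz 86
```

Call:
play_rows:
  deltas:
    - {"dx":0,"dy":0,"dz":0,"yaw":-8,"hand":-1}
    - {"dx":0,"dy":0,"dz":0,"yaw":-8,"hand":-1}
    - {"dx":0,"dy":0,"dz":0,"yaw":-8,"hand":-1}
    - {"dx":0,"dy":0,"dz":0,"yaw":-8,"hand":-1}
    - {"dx":0,"dy":0,"dz":0,"yaw":-7,"hand":-1}
    - {"dx":0,"dy":0,"dz":0,"yaw":0,"hand":-1}

```text
t: 7.1
position: [0.3832, 0.3506, 0.181]
tcp_rot: [-0.0, 0.431, 0.903, -0.001]
wrist_force: [-0.2, -0.3, -0.0]
gripper_width: 0.0868
grasp_force: 0.0
```

Call:
play_rows:
  deltas:
    - {"dx":-41,"dy":1,"dz":0,"yaw":0,"hand":-1}
    - {"dx":-41,"dy":1,"dz":0,"yaw":0,"hand":-1}
    - {"dx":-41,"dy":2,"dz":0,"yaw":0,"hand":-1}
    - {"dx":-41,"dy":2,"dz":0,"yaw":0,"hand":-1}
    - {"dx":-40,"dy":1,"dz":20,"yaw":0,"hand":-1}
    - {"dx":-40,"dy":1,"dz":30,"yaw":0,"hand":-1}
    - {"dx":-40,"dy":1,"dz":30,"yaw":0,"hand":-1}
    - {"dx":0,"dy":0,"dz":0,"yaw":0,"hand":-1}

```text
t: 7.9
position: [0.5707, 0.1319, 0.0972]
tcp_rot: [-0.002, 0.434, 0.901, -0.002]
wrist_force: [-0.8, -0.1, -0.3]
gripper_width: 0.0874
grasp_force: 0.0
```

```bash
python3 look.py; python3 -c "
from h import *
go(571,138,12,39)"
```

```text
pos [571. 132.  97.] w 0.0874
px [325. 250.] ctr [572. 137.] sz [36. 81.] longHead 128 zmax 35
px [320. 394.] ctr [556. 152.] sz [111.   5.] longHead 38 zmax 211
to (571, 138, 12, 39) cur head 39 yaw -0.4 then dx 2 dy 4 dz 87
```

Call:
play_rows:
  deltas:
    - {"dx":2,"dy":4,"dz":30,"yaw":0,"hand":-1}
    - {"dx":0,"dy":0,"dz":30,"yaw":0,"hand":-1}
    - {"dx":0,"dy":0,"dz":18,"yaw":0,"hand":-1}
    - {"dx":0,"dy":0,"dz":6,"yaw":0,"hand":-1}
    - {"dx":0,"dy":0,"dz":0,"yaw":0,"hand":-1}

```text
t: 8.45
position: [0.5706, 0.1411, 0.0176]
tcp_rot: [-0.001, 0.43, 0.903, -0.0]
wrist_force: [0.8, -0.5, -0.7]
gripper_width: 0.0873
grasp_force: 0.0
```

Call:
play_rows:
  deltas:
    - {"dx":0,"dy":0,"dz":0,"yaw":0,"hand":1}
    - {"dx":0,"dy":0,"dz":0,"yaw":0,"hand":1}
    - {"dx":0,"dy":0,"dz":0,"yaw":0,"hand":1}
    - {"dx":0,"dy":0,"dz":0,"yaw":0,"hand":1}
    - {"dx":0,"dy":0,"dz":0,"yaw":0,"hand":1}
    - {"dx":0,"dy":0,"dz":0,"yaw":0,"hand":1}
    - {"dx":0,"dy":0,"dz":0,"yaw":0,"hand":1}
    - {"dx":0,"dy":0,"dz":0,"yaw":0,"hand":1}
  newtons: 40

```text
t: 9.25
position: [0.5715, 0.1402, 0.0176]
tcp_rot: [-0.0, 0.43, 0.903, -0.0]
wrist_force: [0.4, 0.0, -0.5]
gripper_width: 0.0355
grasp_force: 40.0
```

Call:
play_rows:
  deltas:
    - {"dx":0,"dy":0,"dz":0,"yaw":0,"hand":0.1}
    - {"dx":0,"dy":0,"dz":0,"yaw":0,"hand":0.1}
    - {"dx":0,"dy":0,"dz":4,"yaw":0,"hand":0.1}
    - {"dx":0,"dy":0,"dz":0,"yaw":0,"hand":1}
    - {"dx":0,"dy":0,"dz":0,"yaw":0,"hand":1}
    - {"dx":0,"dy":0,"dz":0,"yaw":0,"hand":1}
    - {"dx":0,"dy":0,"dz":0,"yaw":0,"hand":1}
    - {"dx":0,"dy":0,"dz":0,"yaw":0,"hand":1}

```text
t: 10.05
position: [0.5716, 0.1403, 0.0136]
tcp_rot: [0.0, 0.43, 0.903, 0.0]
wrist_force: [-0.2, -0.5, -0.3]
gripper_width: 0.0358
grasp_force: 40.0
```

Call:
play_rows:
  deltas:
    - {"dx":0,"dy":0,"dz":0,"yaw":0,"hand":1}
    - {"dx":0,"dy":0,"dz":0,"yaw":0,"hand":1}
    - {"dx":0,"dy":0,"dz":-15,"yaw":0,"hand":1}
    - {"dx":0,"dy":0,"dz":-40,"yaw":0,"hand":1}
    - {"dx":0,"dy":0,"dz":-50,"yaw":0,"hand":1}
    - {"dx":0,"dy":0,"dz":-50,"yaw":0,"hand":1}
    - {"dx":0,"dy":0,"dz":-15,"yaw":0,"hand":1}
    - {"dx":0,"dy":0,"dz":0,"yaw":0,"hand":1}

```text
t: 10.85
position: [0.5738, 0.1405, 0.1882]
tcp_rot: [0.004, 0.43, 0.903, 0.002]
wrist_force: [-0.1, -0.1, -0.4]
gripper_width: 0.0355
grasp_force: 40.0
```

```bash
python3 -c "
from h import *
go(388,351,100,39);print(ctrl.state()['gripper_width'])"
```

```text
to (388, 351, 100, 39) cur head 39 yaw 0.0 then dx 281 dy -12 dz 88
0.0354658127902993
```

Call:
play_rows:
  deltas:
    - {"dx":47,"dy":-2,"dz":0,"yaw":0,"hand":1}
    - {"dx":47,"dy":-2,"dz":0,"yaw":0,"hand":1}
    - {"dx":47,"dy":-2,"dz":0,"yaw":0,"hand":1}
    - {"dx":47,"dy":-2,"dz":0,"yaw":0,"hand":1}
    - {"dx":47,"dy":-2,"dz":0,"yaw":0,"hand":1}
    - {"dx":46,"dy":-2,"dz":0,"yaw":0,"hand":1}
    - {"dx":0,"dy":0,"dz":45,"yaw":0,"hand":1}
    - {"dx":0,"dy":0,"dz":40,"yaw":0,"hand":1}

```text
t: 11.65
position: [0.3835, 0.3522, 0.0975]
tcp_rot: [0.0, 0.429, 0.904, 0.0]
wrist_force: [0.5, -0.6, -0.7]
gripper_width: 0.0356
grasp_force: 40.0
```

Call:
play_rows:
  deltas:
    - {"dx":0,"dy":0,"dz":0,"yaw":0,"hand":1}
    - {"dx":0,"dy":0,"dz":0,"yaw":0,"hand":-1}
    - {"dx":0,"dy":0,"dz":0,"yaw":0,"hand":-1}
    - {"dx":0,"dy":0,"dz":0,"yaw":0,"hand":-1}
    - {"dx":0,"dy":0,"dz":0,"yaw":0,"hand":-1}
    - {"dx":0,"dy":0,"dz":-45,"yaw":0,"hand":-1}
    - {"dx":0,"dy":0,"dz":-40,"yaw":0,"hand":-1}
    - {"dx":0,"dy":0,"dz":0,"yaw":0,"hand":-1}

```text
t: 12.45
position: [0.389, 0.3531, 0.1895]
tcp_rot: [0.004, 0.43, 0.903, 0.006]
wrist_force: [1.6, 0.5, -0.1]
gripper_width: 0.0823
grasp_force: 0.0
```

```bash
python3 top.py; python3 -c "
from h import *
go(691,133,100,73);go(564,-3,100,30)"
```

```text
px [247. 159.] ctr [693. 134.] sz [32. 90.] longHead 164 zmax 33
px [370. 162.] ctr [ 694. -150.] sz [56. 57.] longHead 98 zmax 41
px [304. 217.] ctr [564.  -1.] sz [36. 85.] longHead 120 zmax 35
px [371. 268.] ctr [ 453. -153.] sz [44. 44.] longHead 93 zmax 63
bin
px [ 54. 326.] ctr [371. 281.] sz [63.  6.] longHead 30 zmax 565
px [141. 295.] ctr [385. 351.] sz [36. 82.] longHead 129 zmax 81
to (691, 133, 100, 73) cur head 39 yaw -34.0 then dx -354 dy -121 dz 87
to (564, -3, 100, 30) cur head 39 yaw 9.0 then dx -396 dy -25 dz 87
```

Call:
play_rows:
  deltas:
    - {"dx":0,"dy":0,"dz":0,"yaw":5,"hand":-1}
    - {"dx":0,"dy":0,"dz":0,"yaw":4,"hand":-1}
    - {"dx":-45,"dy":-3,"dz":0,"yaw":0,"hand":-1}
    - {"dx":-45,"dy":-3,"dz":0,"yaw":0,"hand":-1}
    - {"dx":-45,"dy":-3,"dz":0,"yaw":0,"hand":-1}
    - {"dx":-45,"dy":-3,"dz":0,"yaw":0,"hand":-1}
    - {"dx":-45,"dy":-3,"dz":0,"yaw":0,"hand":-1}
    - {"dx":-45,"dy":-3,"dz":0,"yaw":0,"hand":-1}

```text
t: 13.3
position: [0.5046, 0.1064, 0.183]
tcp_rot: [-0.001, 0.5, 0.866, -0.0]
wrist_force: [0.5, 0.6, 0.4]
gripper_width: 0.087
grasp_force: 0.0
```

Call:
play_rows:
  deltas:
    - {"dx":-45,"dy":-3,"dz":25,"yaw":0,"hand":-1}
    - {"dx":-45,"dy":-3,"dz":25,"yaw":0,"hand":-1}
    - {"dx":-36,"dy":-1,"dz":25,"yaw":0,"hand":-1}
    - {"dx":0,"dy":0,"dz":10,"yaw":0,"hand":-1}
    - {"dx":0,"dy":0,"dz":0,"yaw":0,"hand":-1}

```text
t: 13.8
position: [0.5584, -0.0023, 0.0977]
tcp_rot: [-0.003, 0.501, 0.866, -0.001]
wrist_force: [0.2, -0.6, -0.3]
gripper_width: 0.0874
grasp_force: 0.0
```

```bash
python3 look.py; python3 -c "
from h import *
go(563,-3,13,30)"
```

```text
pos [558.  -2.  98.] w 0.0874
px [618. 154.] ctr [677. 128.] sz [29. 79.] longHead 135 zmax 32
px [322. 385.] ctr [546.  20.] sz [111.   5.] longHead 29 zmax 211
to (563, -3, 13, 30) cur head 30 yaw -0.0 then dx -3 dy 3 dz 86
```

Run:
```python
from h import *
s=ctrl.state();im,d=viewer.snapshot('wrist');save(im,'w2.png');im,d=viewer.snapshot('scene');save(im,'s2.png');W=world('scene',d)
blobs(W,d,(.40,.80),(-.23,.22),.024)
```

```text
px [364. 106.] ctr [451.  41.] sz [42. 99.] longHead 117 zmax 568
px [242. 250.] ctr [ 694. -151.] sz [56. 58.] longHead 97 zmax 40
px [338. 328.] ctr [693. 132.] sz [31. 89.] longHead 163 zmax 33
```

View pics/w2.png

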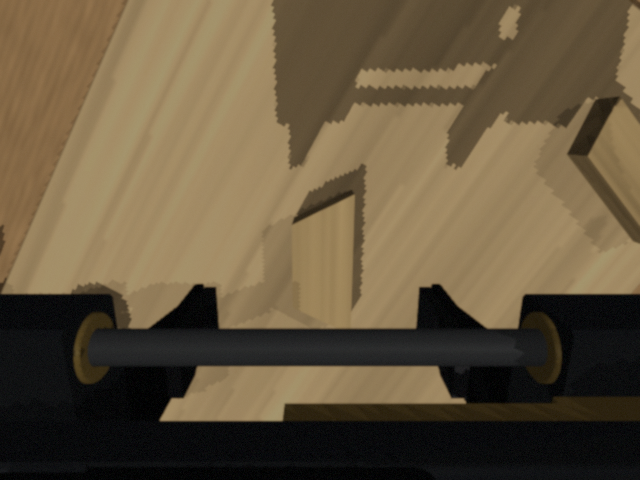

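View pics/s2.png

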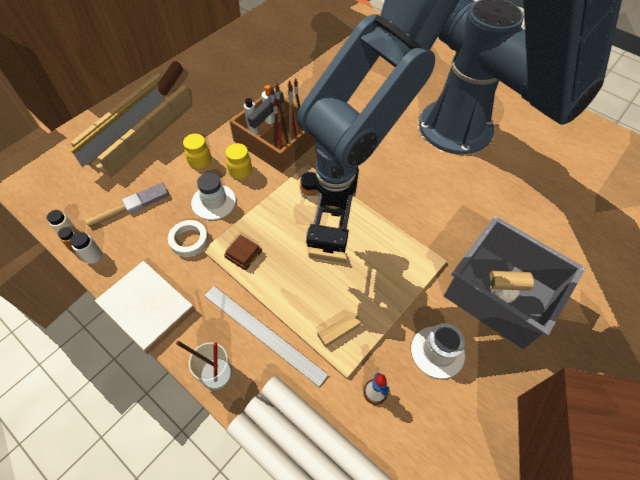

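The wrist view shows the mitre between the fingers, at about (323,265). The depth blob had merged it with the gripper, so I'll cap the height and measure again.

```bash
sed -i 's/(W\[...,2\]>zmin))/(W[...,2]>zmin)\&(W[...,2]<.12))/' h.py; python3 look.py; python3 -c "
from h import *
go(563,-3,13,30)"
```

```text
pos [560.  -1. 100.] w 0.0872
px [615. 161.] ctr [688. 133.] sz [31. 84.] longHead 162 zmax 32
px [322. 262.] ctr [562.  -3.] sz [36. 85.] longHead 120 zmax 34
px [205. 303.] ctr [518. -19.] sz [ 8. 19.] longHead 150 zmax 119
px [430. 303.] ctr [596.  26.] sz [19.  8.] longHead 90 zmax 119
to (563, -3, 13, 30) cur head 30 yaw 0.1 then dx -3 dy 1 dz 88
```

Call:
play_rows:
  deltas:
    - {"dx":-3,"dy":1,"dz":30,"yaw":0,"hand":-1}
    - {"dx":0,"dy":0,"dz":30,"yaw":0,"hand":-1}
    - {"dx":0,"dy":0,"dz":18,"yaw":0,"hand":-1}
    - {"dx":0,"dy":0,"dz":8,"yaw":0,"hand":-1}
    - {"dx":0,"dy":0,"dz":0,"yaw":0,"hand":1}
    - {"dx":0,"dy":0,"dz":0,"yaw":0,"hand":1}
    - {"dx":0,"dy":0,"dz":0,"yaw":0,"hand":1}
    - {"dx":0,"dy":0,"dz":0,"yaw":0,"hand":1}

```text
t: 14.8
position: [0.5637, -0.0041, 0.0152]
tcp_rot: [0.001, 0.5, 0.866, 0.0]
wrist_force: [-0.4, -0.8, -0.5]
gripper_width: 0.0629
grasp_force: 0.0
```

Call:
play_rows:
  deltas:
    - {"dx":0,"dy":0,"dz":0,"yaw":0,"hand":1}
    - {"dx":0,"dy":0,"dz":0,"yaw":0,"hand":1}
    - {"dx":0,"dy":0,"dz":0,"yaw":0,"hand":1}
    - {"dx":0,"dy":0,"dz":0,"yaw":0,"hand":1}

```text
t: 15.2
position: [0.563, -0.0041, 0.0142]
tcp_rot: [0.0, 0.5, 0.866, 0.0]
wrist_force: [-0.2, -0.5, 2.1]
gripper_width: 0.0354
grasp_force: 40.0
```

Call:
play_rows:
  deltas:
    - {"dx":0,"dy":0,"dz":0,"yaw":0,"hand":1}
    - {"dx":0,"dy":0,"dz":-15,"yaw":0,"hand":1}
    - {"dx":0,"dy":0,"dz":-40,"yaw":0,"hand":1}
    - {"dx":0,"dy":0,"dz":-50,"yaw":0,"hand":1}
    - {"dx":0,"dy":0,"dz":-50,"yaw":0,"hand":1}
    - {"dx":0,"dy":0,"dz":-15,"yaw":0,"hand":1}
    - {"dx":0,"dy":0,"dz":0,"yaw":0,"hand":1}

```text
t: 15.9
position: [0.565, -0.0043, 0.1883]
tcp_rot: [0.004, 0.5, 0.866, 0.001]
wrist_force: [-1.0, 0.3, -1.2]
gripper_width: 0.0354
grasp_force: 40.0
```

```bash
python3 -c "
from h import *
go(375,315,100,30);print(ctrl.state()['gripper_width'])"
```

```text
to (375, 315, 100, 30) cur head 30 yaw 0.0 then dx 372 dy -5 dz 88
0.035359761518823474
```

Call:
play_rows:
  deltas:
    - {"dx":46,"dy":-1,"dz":0,"yaw":0,"hand":1}
    - {"dx":46,"dy":-1,"dz":0,"yaw":0,"hand":1}
    - {"dx":46,"dy":-1,"dz":0,"yaw":0,"hand":1}
    - {"dx":46,"dy":-1,"dz":0,"yaw":0,"hand":1}
    - {"dx":46,"dy":-1,"dz":0,"yaw":0,"hand":1}
    - {"dx":46,"dy":0,"dz":0,"yaw":0,"hand":1}
    - {"dx":46,"dy":0,"dz":0,"yaw":0,"hand":1}
    - {"dx":46,"dy":0,"dz":0,"yaw":0,"hand":1}

```text
t: 16.7
position: [0.3721, 0.3129, 0.1828]
tcp_rot: [-0.001, 0.5, 0.866, -0.001]
wrist_force: [0.7, 0.1, -0.6]
gripper_width: 0.0356
grasp_force: 40.0
```

Call:
play_rows:
  deltas:
    - {"dx":0,"dy":0,"dz":40,"yaw":0,"hand":1}
    - {"dx":0,"dy":0,"dz":35,"yaw":0,"hand":1}
    - {"dx":0,"dy":0,"dz":0,"yaw":0,"hand":1}
    - {"dx":0,"dy":0,"dz":0,"yaw":0,"hand":-1}
    - {"dx":0,"dy":0,"dz":0,"yaw":0,"hand":-1}
    - {"dx":0,"dy":0,"dz":0,"yaw":0,"hand":-1}
    - {"dx":0,"dy":0,"dz":0,"yaw":0,"hand":-1}
    - {"dx":0,"dy":0,"dz":0,"yaw":0,"hand":-1}

```text
t: 17.5
position: [0.3751, 0.3122, 0.11]
tcp_rot: [0.001, 0.5, 0.866, 0.001]
wrist_force: [0.2, -0.8, -0.4]
gripper_width: 0.0679
grasp_force: 0.0
```

Call:
play_rows:
  deltas:
    - {"dx":0,"dy":0,"dz":-40,"yaw":0,"hand":-1}
    - {"dx":0,"dy":0,"dz":-40,"yaw":0,"hand":-1}
    - {"dx":0,"dy":0,"dz":0,"yaw":0,"hand":-1}

```text
t: 17.8
position: [0.3778, 0.3139, 0.194]
tcp_rot: [0.003, 0.5, 0.866, 0.005]
wrist_force: [0.5, 0.9, -0.3]
gripper_width: 0.0854
grasp_force: 0.0
```

```bash
python3 top.py; python3 -c "
from h import *
go(691,133,100,73)"
```

```text
px [246. 159.] ctr [692. 134.] sz [31. 90.] longHead 163 zmax 34
px [370. 162.] ctr [ 694. -149.] sz [57. 56.] longHead 7 zmax 41
px [371. 268.] ctr [ 453. -153.] sz [44. 44.] longHead 92 zmax 63
bin
px [151. 292.] ctr [388. 339.] sz [48. 47.] longHead 65 zmax 62
px [164. 314.] ctr [345. 299.] sz [24. 80.] longHead 132 zmax 66
to (691, 133, 100, 73) cur head 30 yaw -43.0 then dx -354 dy -80 dz 92
```

Call:
play_rows:
  deltas:
    - {"dx":0,"dy":0,"dz":0,"yaw":-7,"hand":-1}
    - {"dx":0,"dy":0,"dz":0,"yaw":-7,"hand":-1}
    - {"dx":0,"dy":0,"dz":0,"yaw":-7,"hand":-1}
    - {"dx":0,"dy":0,"dz":0,"yaw":-7,"hand":-1}
    - {"dx":0,"dy":0,"dz":0,"yaw":-7,"hand":-1}
    - {"dx":0,"dy":0,"dz":0,"yaw":-8,"hand":-1}
    - {"dx":0,"dy":0,"dz":0,"yaw":0,"hand":-1}

```text
t: 18.55
position: [0.3737, 0.3116, 0.1881]
tcp_rot: [-0.001, 0.148, 0.989, -0.001]
wrist_force: [-0.4, -0.0, -0.6]
gripper_width: 0.087
grasp_force: 0.0
```

Call:
play_rows:
  deltas:
    - {"dx":-44,"dy":-10,"dz":0,"yaw":0,"hand":-1}
    - {"dx":-44,"dy":-10,"dz":0,"yaw":0,"hand":-1}
    - {"dx":-44,"dy":-10,"dz":0,"yaw":0,"hand":-1}
    - {"dx":-44,"dy":-10,"dz":0,"yaw":0,"hand":-1}
    - {"dx":-44,"dy":-10,"dz":0,"yaw":0,"hand":-1}
    - {"dx":-44,"dy":-10,"dz":0,"yaw":0,"hand":-1}
    - {"dx":-44,"dy":-10,"dz":0,"yaw":0,"hand":-1}
    - {"dx":-44,"dy":-10,"dz":0,"yaw":0,"hand":-1}

```text
t: 19.35
position: [0.6886, 0.1316, 0.1879]
tcp_rot: [-0.001, 0.15, 0.989, -0.0]
wrist_force: [1.5, 0.7, -0.0]
gripper_width: 0.0869
grasp_force: 0.0
```

Call:
play_rows:
  deltas:
    - {"dx":0,"dy":0,"dz":45,"yaw":0,"hand":-1}
    - {"dx":0,"dy":0,"dz":40,"yaw":0,"hand":-1}
    - {"dx":0,"dy":0,"dz":0,"yaw":0,"hand":-1}
    - {"dx":0,"dy":0,"dz":0,"yaw":0,"hand":-1}

```text
t: 19.75
position: [0.6869, 0.1329, 0.103]
tcp_rot: [-0.001, 0.148, 0.989, -0.0]
wrist_force: [-0.0, -0.2, 1.5]
gripper_width: 0.0869
grasp_force: 0.0
```

```bash
python3 look.py; python3 -c "
from h import *
go(691,133,13,73)"
```

```text
pos [687. 133. 103.] w 0.0869
px [319. 264.] ctr [691. 133.] sz [30. 88.] longHead 163 zmax 32
px [207. 302.] ctr [670.  92.] sz [20.  8.] longHead 9 zmax 119
px [429. 302.] ctr [696. 177.] sz [ 8. 20.] longHead 137 zmax 119
to (691, 133, 13, 73) cur head 73 yaw -0.0 then dx -2 dy 1 dz 92
```

Call:
play_rows:
  deltas:
    - {"dx":-3,"dy":1,"dz":30,"yaw":0,"hand":-1}
    - {"dx":0,"dy":0,"dz":30,"yaw":0,"hand":-1}
    - {"dx":0,"dy":0,"dz":20,"yaw":0,"hand":-1}
    - {"dx":0,"dy":0,"dz":9,"yaw":0,"hand":-1}
    - {"dx":0,"dy":0,"dz":0,"yaw":0,"hand":1}
    - {"dx":0,"dy":0,"dz":0,"yaw":0,"hand":1}
    - {"dx":0,"dy":0,"dz":0,"yaw":0,"hand":1}
    - {"dx":0,"dy":0,"dz":0,"yaw":0,"hand":1}

```text
t: 20.6
position: [0.692, 0.133, 0.0168]
tcp_rot: [0.001, 0.148, 0.989, 0.0]
wrist_force: [0.5, 0.5, 0.3]
gripper_width: 0.0626
grasp_force: 0.0
```

Call:
play_rows:
  deltas:
    - {"dx":0,"dy":0,"dz":0,"yaw":0,"hand":1}
    - {"dx":0,"dy":0,"dz":0,"yaw":0,"hand":1}
    - {"dx":0,"dy":0,"dz":0,"yaw":0,"hand":1}
    - {"dx":0,"dy":0,"dz":0,"yaw":0,"hand":1}
    - {"dx":0,"dy":0,"dz":0,"yaw":0,"hand":1}
    - {"dx":0,"dy":0,"dz":0,"yaw":0,"hand":1}

```text
t: 21.2
position: [0.6909, 0.1329, 0.015]
tcp_rot: [-0.0, 0.148, 0.989, -0.0]
wrist_force: [0.2, -0.6, 0.2]
gripper_width: 0.0296
grasp_force: 40.0
```

Call:
play_rows:
  deltas:
    - {"dx":0,"dy":0,"dz":0,"yaw":0,"hand":1}
    - {"dx":0,"dy":0,"dz":-15,"yaw":0,"hand":1}
    - {"dx":0,"dy":0,"dz":-40,"yaw":0,"hand":1}
    - {"dx":0,"dy":0,"dz":-50,"yaw":0,"hand":1}
    - {"dx":0,"dy":0,"dz":-50,"yaw":0,"hand":1}
    - {"dx":0,"dy":0,"dz":-15,"yaw":0,"hand":1}
    - {"dx":0,"dy":0,"dz":0,"yaw":0,"hand":1}

```text
t: 21.9
position: [0.6932, 0.1331, 0.19]
tcp_rot: [0.004, 0.147, 0.989, 0.001]
wrist_force: [0.1, -0.4, -0.9]
gripper_width: 0.0295
grasp_force: 40.0
```

```bash
python3 -c "
from h import *
go(390,365,115,73);print(ctrl.state()['gripper_width'])"
```

```text
to (390, 365, 115, 73) cur head 73 yaw 0.0 then dx 358 dy 133 dz 75
0.029461592208938726
```

Call:
play_rows:
  deltas:
    - {"dx":45,"dy":17,"dz":0,"yaw":0,"hand":1}
    - {"dx":45,"dy":17,"dz":0,"yaw":0,"hand":1}
    - {"dx":45,"dy":17,"dz":0,"yaw":0,"hand":1}
    - {"dx":45,"dy":17,"dz":0,"yaw":0,"hand":1}
    - {"dx":45,"dy":17,"dz":0,"yaw":0,"hand":1}
    - {"dx":45,"dy":16,"dz":0,"yaw":0,"hand":1}
    - {"dx":45,"dy":16,"dz":0,"yaw":0,"hand":1}
    - {"dx":43,"dy":16,"dz":0,"yaw":0,"hand":1}

```text
t: 22.7
position: [0.3838, 0.3644, 0.1829]
tcp_rot: [-0.002, 0.148, 0.989, -0.002]
wrist_force: [0.6, 0.3, -0.1]
gripper_width: 0.0295
grasp_force: 40.0
```

Call:
play_rows:
  deltas:
    - {"dx":0,"dy":0,"dz":40,"yaw":0,"hand":1}
    - {"dx":0,"dy":0,"dz":35,"yaw":0,"hand":1}
    - {"dx":0,"dy":0,"dz":0,"yaw":0,"hand":1}
    - {"dx":0,"dy":0,"dz":0,"yaw":0,"hand":-1}
    - {"dx":0,"dy":0,"dz":0,"yaw":0,"hand":-1}
    - {"dx":0,"dy":0,"dz":0,"yaw":0,"hand":-1}
    - {"dx":0,"dy":0,"dz":0,"yaw":0,"hand":-1}
    - {"dx":0,"dy":0,"dz":0,"yaw":0,"hand":-1}

```text
t: 23.5
position: [0.388, 0.3648, 0.111]
tcp_rot: [0.001, 0.148, 0.989, 0.001]
wrist_force: [0.0, -1.1, -0.1]
gripper_width: 0.0616
grasp_force: 0.0
```

Call:
play_rows:
  deltas:
    - {"dx":0,"dy":0,"dz":-40,"yaw":0,"hand":-1}
    - {"dx":0,"dy":0,"dz":-40,"yaw":0,"hand":-1}
    - {"dx":0,"dy":0,"dz":0,"yaw":0,"hand":-1}
    - {"dx":0,"dy":0,"dz":0,"yaw":0,"hand":-1}

```text
t: 23.9
position: [0.3879, 0.3649, 0.1914]
tcp_rot: [0.001, 0.148, 0.989, 0.001]
wrist_force: [-0.6, -0.9, 0.1]
gripper_width: 0.0858
grasp_force: 0.0
```

```bash
python3 top.py
python3 - <<'E'
from h import *
go(589,316,110,90)
im,d=viewer.snapshot('scene');save(im,'s3.png');W=world('scene',d)
def circ(P,n):
    from scipy.optimize import least_squares
    r=least_squares(lambda c:np.hypot(P[:,0]-c[0],P[:,1]-c[1])-.055,P.mean(0)[:2],loss='soft_l1',f_scale=.003);print(n,np.round(r.x*1000),'rms',np.sqrt(np.mean(r.fun**2)))
for cam in('scene','top'):
    im,d=viewer.snapshot(cam);W=world(cam,d)
    for r in finder.masks_of('coaster_1',cam)[:3]:
        m=r['mask']&(d>0)&(W[...,2]<.02);
        p=W[m]
        if len(p)<50: continue
        h=cv2.convexHull((p[:,:2]*1e3).astype(np.float32))[:,0]/1e3
        circ(h,(cam,round(r['p'],2)))
    blobs(W,d,(.5,.72),(.23,.40),.03);blobs(W,d,(.57,.72),(-.37,-.23),.03)
E
```

```text
px [370. 162.] ctr [ 694. -149.] sz [57. 57.] longHead 98 zmax 42
px [371. 268.] ctr [ 453. -153.] sz [44. 44.] longHead 90 zmax 63
bin
px [123. 282.] ctr [410. 405.] sz [23. 72.] longHead 180 zmax 38
px [146. 290.] ctr [393. 352.] sz [48. 45.] longHead 57 zmax 57
px [164. 313.] ctr [344. 300.] sz [22. 78.] longHead 130 zmax 66
to (589, 316, 110, 90) cur head 73 yaw -17.0 then dx -202 dy -48 dz 80
('scene', 0.91) [593. 314.] rms 0.000756183435377826
('scene', 0.83) [ 633. -321.] rms 0.0014232095619962483
px [445. 342.] ctr [589. 315.] sz [68. 68.] longHead 148 zmax 70
px [210. 188.] ctr [ 629. -321.] sz [54. 53.] longHead 40 zmax 82
('top', 0.91) [ 632. -319.] rms 0.0008197311394840567
('top', 0.87) [594. 316.] rms 0.0013669632326698605
px [161. 203.] ctr [589. 317.] sz [68. 67.] longHead 45 zmax 71
px [448. 191.] ctr [ 629. -320.] sz [53. 54.] longHead 113 zmax 83
```

View pics/s3.png

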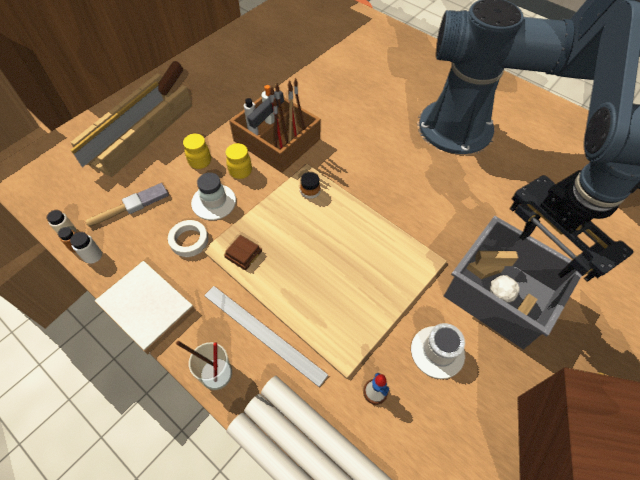

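The board now holds only the plinth and the ink. The bin shows the ball at (505,288) and the wood pieces around (495,263) and (530,305). Next is the tin, which I'll park on the board first.

```bash
python3 -c "
from h import *
go(589,315,110,73)"
```

```text
to (589, 315, 110, 73) cur head 73 yaw 0.0 then dx -208 dy 12 dz 79
```

Call:
play_rows:
  deltas:
    - {"dx":-42,"dy":2,"dz":0,"yaw":0,"hand":-1}
    - {"dx":-42,"dy":2,"dz":0,"yaw":0,"hand":-1}
    - {"dx":-42,"dy":3,"dz":0,"yaw":0,"hand":-1}
    - {"dx":-42,"dy":3,"dz":0,"yaw":0,"hand":-1}
    - {"dx":-40,"dy":2,"dz":0,"yaw":0,"hand":-1}
    - {"dx":0,"dy":0,"dz":40,"yaw":0,"hand":-1}
    - {"dx":0,"dy":0,"dz":35,"yaw":0,"hand":-1}
    - {"dx":0,"dy":0,"dz":0,"yaw":0,"hand":-1}

```text
t: 25.0
position: [0.5854, 0.3134, 0.1085]
tcp_rot: [-0.006, 0.148, 0.989, -0.003]
wrist_force: [-0.8, 0.7, -0.5]
gripper_width: 0.087
grasp_force: 0.0
```

Call:
play_rows:
  deltas:
    - {"dx":0,"dy":0,"dz":0,"yaw":0,"hand":-1}
    - {"dx":0,"dy":0,"dz":0,"yaw":0,"hand":-1}

```text
t: 25.2
position: [0.5909, 0.3161, 0.1168]
tcp_rot: [0.001, 0.147, 0.989, 0.001]
wrist_force: [-0.7, 0.1, -0.4]
gripper_width: 0.0869
grasp_force: 0.0
```

```bash
cat > look2.py <<'E'
from h import *
import sys
a=list(map(float,sys.argv[1:5]))
s=ctrl.state();im,d=viewer.snapshot('wrist');W=world('wrist',d,s)
print('pos',np.round(np.array(s['position'])*1000),'w',round(s['gripper_width'],4))
blobs(W,d,(a[0],a[1]),(a[2],a[3]),.04,300)
E
python3 look2.py .5 .7 .2 .4;python3 -c "
from h import *
go(589,315,17,73)"
```

```text
pos [591. 316. 117.] w 0.0869
px [314. 260.] ctr [588. 315.] sz [69. 69.] longHead 173 zmax 70
to (589, 315, 17, 73) cur head 73 yaw 0.1 then dx 2 dy -2 dz 100
```

Call:
play_rows:
  deltas:
    - {"dx":3,"dy":-2,"dz":30,"yaw":0,"hand":-1}
    - {"dx":0,"dy":0,"dz":30,"yaw":0,"hand":-1}
    - {"dx":0,"dy":0,"dz":25,"yaw":0,"hand":-1}
    - {"dx":0,"dy":0,"dz":15,"yaw":0,"hand":-1}
    - {"dx":0,"dy":0,"dz":0,"yaw":0,"hand":-1}
    - {"dx":0,"dy":0,"dz":0,"yaw":0,"hand":1}
    - {"dx":0,"dy":0,"dz":0,"yaw":0,"hand":1}
    - {"dx":0,"dy":0,"dz":0,"yaw":0,"hand":1}
  newtons: 45

```text
t: 26.05
position: [0.5875, 0.3148, 0.0168]
tcp_rot: [0.001, 0.148, 0.989, 0.001]
wrist_force: [0.3, 0.0, 1.1]
gripper_width: 0.0705
grasp_force: 0.0
```

Call:
play_rows:
  deltas:
    - {"dx":0,"dy":0,"dz":0,"yaw":0,"hand":1}
    - {"dx":0,"dy":0,"dz":0,"yaw":0,"hand":1}
    - {"dx":0,"dy":0,"dz":0,"yaw":0,"hand":1}
    - {"dx":0,"dy":0,"dz":-10,"yaw":0,"hand":1}
    - {"dx":0,"dy":0,"dz":-20,"yaw":0,"hand":1}
    - {"dx":0,"dy":0,"dz":-10,"yaw":0,"hand":1}
    - {"dx":0,"dy":0,"dz":0,"yaw":0,"hand":1}

```text
t: 26.75
position: [0.5874, 0.3147, 0.0567]
tcp_rot: [0.001, 0.148, 0.989, 0.001]
wrist_force: [1.1, -0.3, -2.1]
gripper_width: 0.0654
grasp_force: 45.0
```

```bash
python3 -c "
from h import *
go(570,70,25,73);print(ctrl.state()['wrist_force'],ctrl.state()['gripper_width'])"
```

```text
to (570, 70, 25, 73) cur head 73 yaw 0.0 then dx -55 dy -239 dz 32
[ 1.09866457 -0.34853121 -2.08936559] 0.06538490754662446
```

Call:
play_rows:
  deltas:
    - {"dx":-4,"dy":-20,"dz":0,"yaw":0,"hand":1}
    - {"dx":-7,"dy":-32,"dz":0,"yaw":0,"hand":1}
    - {"dx":-8,"dy":-34,"dz":0,"yaw":0,"hand":1}
    - {"dx":-8,"dy":-34,"dz":0,"yaw":0,"hand":1}
    - {"dx":-8,"dy":-34,"dz":0,"yaw":0,"hand":1}
    - {"dx":-8,"dy":-34,"dz":0,"yaw":0,"hand":1}
    - {"dx":-8,"dy":-32,"dz":0,"yaw":0,"hand":1}
    - {"dx":-4,"dy":-20,"dz":0,"yaw":0,"hand":1}

```text
t: 27.55
position: [0.5683, 0.0664, 0.0544]
tcp_rot: [-0.001, 0.148, 0.989, -0.0]
wrist_force: [0.1, 0.1, -2.5]
gripper_width: 0.0655
grasp_force: 45.0
```

Call:
play_rows:
  deltas:
    - {"dx":0,"dy":0,"dz":0,"yaw":0,"hand":1}
    - {"dx":0,"dy":0,"dz":20,"yaw":0,"hand":1}
    - {"dx":0,"dy":0,"dz":9,"yaw":0,"hand":1}
    - {"dx":0,"dy":0,"dz":2,"yaw":0,"hand":1}
    - {"dx":0,"dy":0,"dz":2,"yaw":0,"hand":1}
    - {"dx":0,"dy":0,"dz":0,"yaw":0,"hand":1}
    - {"dx":0,"dy":0,"dz":0,"yaw":0,"hand":1}

```text
t: 28.25
position: [0.5692, 0.0691, 0.0225]
tcp_rot: [0.0, 0.147, 0.989, 0.0]
wrist_force: [1.0, -0.9, -1.4]
gripper_width: 0.0657
grasp_force: 45.0
```

Call:
play_rows:
  deltas:
    - {"dx":0,"dy":0,"dz":1.5,"yaw":0,"hand":1}
    - {"dx":0,"dy":0,"dz":0,"yaw":0,"hand":1}
    - {"dx":0,"dy":0,"dz":0,"yaw":0,"hand":1}

```text
t: 28.55
position: [0.569, 0.0687, 0.0208]
tcp_rot: [0.0, 0.148, 0.989, 0.0]
wrist_force: [0.2, 0.2, -3.0]
gripper_width: 0.0657
grasp_force: 45.0
```

Call:
play_rows:
  deltas:
    - {"dx":0,"dy":0,"dz":0,"yaw":0,"hand":-1}
    - {"dx":0,"dy":0,"dz":0,"yaw":0,"hand":-1}
    - {"dx":0,"dy":0,"dz":0,"yaw":0,"hand":-1}
    - {"dx":0,"dy":0,"dz":0,"yaw":0,"hand":-1}
    - {"dx":0,"dy":0,"dz":-30,"yaw":0,"hand":-1}
    - {"dx":0,"dy":0,"dz":-40,"yaw":0,"hand":-1}
    - {"dx":0,"dy":0,"dz":-50,"yaw":0,"hand":-1}
    - {"dx":0,"dy":0,"dz":-40,"yaw":0,"hand":-1}

```text
t: 29.35
position: [0.5692, 0.0687, 0.183]
tcp_rot: [0.001, 0.148, 0.989, 0.0]
wrist_force: [1.2, -0.2, -0.4]
gripper_width: 0.087
grasp_force: 0.0
```

```bash
python3 -c "
from h import *
go(629,-320,110,73)
for cam in('scene','top'):
  im,d=viewer.snapshot(cam);W=world(cam,d);blobs(W,d,(.4,.8),(-.23,.22),.03)"
```

```text
to (629, -320, 110, 73) cur head 73 yaw 0.0 then dx -171 dy -354 dz 73
px [309. 183.] ctr [ 457. -157.] sz [47. 40.] longHead 55 zmax 62
px [242. 249.] ctr [ 694. -150.] sz [57. 59.] longHead 96 zmax 41
px [352. 264.] ctr [571.  69.] sz [70. 67.] longHead 38 zmax 74
px [371. 162.] ctr [ 693. -150.] sz [56. 56.] longHead 97 zmax 41
px [371. 268.] ctr [ 453. -153.] sz [44. 44.] longHead 1 zmax 63
```

Call:
play_rows:
  deltas:
    - {"dx":-21,"dy":-44,"dz":0,"yaw":0,"hand":-1}
    - {"dx":-21,"dy":-44,"dz":0,"yaw":0,"hand":-1}
    - {"dx":-21,"dy":-44,"dz":0,"yaw":0,"hand":-1}
    - {"dx":-21,"dy":-44,"dz":0,"yaw":0,"hand":-1}
    - {"dx":-21,"dy":-44,"dz":0,"yaw":0,"hand":-1}
    - {"dx":-22,"dy":-44,"dz":0,"yaw":0,"hand":-1}
    - {"dx":-22,"dy":-45,"dz":0,"yaw":0,"hand":-1}
    - {"dx":-22,"dy":-45,"dz":0,"yaw":0,"hand":-1}

```text
t: 30.25
position: [0.6285, -0.3212, 0.1793]
tcp_rot: [-0.001, 0.148, 0.989, 0.001]
wrist_force: [0.3, -0.1, 0.0]
gripper_width: 0.0871
grasp_force: 0.0
```

Call:
play_rows:
  deltas:
    - {"dx":0,"dy":0,"dz":30,"yaw":0,"hand":-1}
    - {"dx":0,"dy":0,"dz":20,"yaw":0,"hand":-1}
    - {"dx":0,"dy":0,"dz":0,"yaw":0,"hand":-1}
    - {"dx":0,"dy":0,"dz":0,"yaw":0,"hand":-1}
    - {"dx":0,"dy":0,"dz":0,"yaw":0,"hand":-1}

```text
t: 30.75
position: [0.6299, -0.3196, 0.1317]
tcp_rot: [0.001, 0.147, 0.989, -0.001]
wrist_force: [-1.0, 0.5, 0.3]
gripper_width: 0.0871
grasp_force: 0.0
```

```bash
python3 look2.py .57 .7 -.4 -.24;python3 -c "
from h import *
go(629,-320,18,73)"
```

```text
pos [ 630. -320.  132.] w 0.0871
px [312. 256.] ctr [ 628. -322.] sz [54. 54.] longHead 129 zmax 82
to (629, -320, 18, 73) cur head 73 yaw 0.1 then dx 1 dy -1 dz 114
```

Call:
play_rows:
  deltas:
    - {"dx":1,"dy":-1,"dz":30,"yaw":0,"hand":-1}
    - {"dx":0,"dy":0,"dz":30,"yaw":0,"hand":-1}
    - {"dx":0,"dy":0,"dz":30,"yaw":0,"hand":-1}
    - {"dx":0,"dy":0,"dz":18,"yaw":0,"hand":-1}
    - {"dx":0,"dy":0,"dz":6,"yaw":0,"hand":-1}
    - {"dx":0,"dy":0,"dz":0,"yaw":0,"hand":-1}
    - {"dx":0,"dy":0,"dz":0,"yaw":0,"hand":1}
    - {"dx":0,"dy":0,"dz":0,"yaw":0,"hand":1}

```text
t: 31.6
position: [0.629, -0.321, 0.0185]
tcp_rot: [0.002, 0.148, 0.989, -0.001]
wrist_force: [0.3, -1.0, -0.3]
gripper_width: 0.0777
grasp_force: 0.0
```

Call:
play_rows:
  deltas:
    - {"dx":0,"dy":0,"dz":0,"yaw":0,"hand":1}
    - {"dx":0,"dy":0,"dz":0,"yaw":0,"hand":1}
    - {"dx":0,"dy":0,"dz":0,"yaw":0,"hand":1}
    - {"dx":0,"dy":0,"dz":0,"yaw":0,"hand":1}
    - {"dx":0,"dy":0,"dz":-10,"yaw":0,"hand":1}
    - {"dx":0,"dy":0,"dz":-30,"yaw":0,"hand":1}
    - {"dx":0,"dy":0,"dz":-20,"yaw":0,"hand":1}
    - {"dx":0,"dy":0,"dz":0,"yaw":0,"hand":1}

```text
t: 32.4
position: [0.6295, -0.3208, 0.0793]
tcp_rot: [0.002, 0.148, 0.989, -0.001]
wrist_force: [1.0, 0.1, -4.2]
gripper_width: 0.0609
grasp_force: 45.0
```

```bash
python3 -c "
from h import *
go(680,69,70,73);go(594,315,25,73);print(ctrl.state()['wrist_force'],ctrl.state()['gripper_width'])"
```

```text
to (680, 69, 70, 73) cur head 73 yaw 0.0 then dx 66 dy 388 dz 9
to (594, 315, 25, 73) cur head 73 yaw 0.0 then dx 220 dy 598 dz 54
[ 1.01378155  0.14012377 -4.20433506] 0.06089661520318557
```

Call:
play_rows:
  deltas:
    - {"dx":5,"dy":25,"dz":0,"yaw":0,"hand":1}
    - {"dx":7,"dy":42,"dz":0,"yaw":0,"hand":1}
    - {"dx":8,"dy":46,"dz":0,"yaw":0,"hand":1}
    - {"dx":8,"dy":46,"dz":0,"yaw":0,"hand":1}
    - {"dx":8,"dy":46,"dz":0,"yaw":0,"hand":1}
    - {"dx":8,"dy":46,"dz":0,"yaw":0,"hand":1}
    - {"dx":8,"dy":46,"dz":0,"yaw":0,"hand":1}
    - {"dx":8,"dy":46,"dz":0,"yaw":0,"hand":1}

```text
t: 33.2
position: [0.6689, 0.0277, 0.0745]
tcp_rot: [-0.002, 0.148, 0.989, 0.0]
wrist_force: [1.0, 0.0, -3.7]
gripper_width: 0.0608
grasp_force: 45.0
```

Call:
play_rows:
  deltas:
    - {"dx":6,"dy":45,"dz":0,"yaw":0,"hand":1}
    - {"dx":20,"dy":38,"dz":0,"yaw":0,"hand":1}
    - {"dx":26,"dy":36,"dz":0,"yaw":0,"hand":1}
    - {"dx":26,"dy":36,"dz":0,"yaw":0,"hand":1}
    - {"dx":26,"dy":34,"dz":0,"yaw":0,"hand":1}
    - {"dx":26,"dy":32,"dz":0,"yaw":0,"hand":1}
    - {"dx":20,"dy":22,"dz":0,"yaw":0,"hand":1}
    - {"dx":0,"dy":0,"dz":0,"yaw":0,"hand":1}

```text
t: 34.0
position: [0.5933, 0.3057, 0.0744]
tcp_rot: [-0.003, 0.145, 0.989, -0.0]
wrist_force: [-0.7, -1.1, -4.2]
gripper_width: 0.0612
grasp_force: 45.0
```

```bash
python3 -c "
from h import *
go(594,315,18,73);s=ctrl.state();print(s['wrist_force'],s['gripper_width'])
im,d=viewer.snapshot('scene');W=world('scene',d);k=(W[...,0]>.55)&(W[...,0]<.66)&(W[...,1]>.26)&(W[...,1]<.36)
save(im[240:400,360:540],'s4.png')
"
```

```text
to (594, 315, 18, 73) cur head 73 yaw 0.3 then dx 2 dy 9 dz 56
[-0.70620599 -1.11888021 -4.21735872] 0.06124230206769408
```

View pics/s4.png

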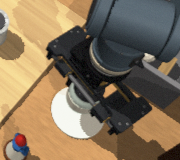

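The jar hangs upright above the left coaster, at about (78,110) in the crop.

Call:
play_rows:
  deltas:
    - {"dx":0,"dy":0,"dz":0,"yaw":0,"hand":1}
    - {"dx":0,"dy":0,"dz":0,"yaw":0,"hand":1}
    - {"dx":0,"dy":0,"dz":20,"yaw":0,"hand":1}
    - {"dx":0,"dy":0,"dz":20,"yaw":0,"hand":1}
    - {"dx":0,"dy":0,"dz":12,"yaw":0,"hand":1}
    - {"dx":0,"dy":0,"dz":0,"yaw":0,"hand":1}
    - {"dx":0,"dy":0,"dz":0,"yaw":0,"hand":1}

```text
t: 34.75
position: [0.5985, 0.301, 0.0246]
tcp_rot: [-0.0, 0.148, 0.989, -0.0]
wrist_force: [-0.7, 0.9, -3.1]
gripper_width: 0.061
grasp_force: 45.0
```

Call:
play_rows:
  deltas:
    - {"dx":8,"dy":12,"dz":0,"yaw":0,"hand":1}
    - {"dx":0,"dy":0,"dz":0,"yaw":0,"hand":1}
    - {"dx":0,"dy":0,"dz":3,"yaw":0,"hand":1}
    - {"dx":0,"dy":0,"dz":2,"yaw":0,"hand":1}
    - {"dx":0,"dy":0,"dz":0,"yaw":0,"hand":1}
    - {"dx":0,"dy":0,"dz":0,"yaw":0,"hand":1}

```text
t: 35.35
position: [0.5938, 0.3152, 0.0194]
tcp_rot: [-0.0, 0.148, 0.989, -0.0]
wrist_force: [-0.2, 0.0, -3.2]
gripper_width: 0.0611
grasp_force: 45.0
```

Call:
play_rows:
  deltas:
    - {"dx":0,"dy":0,"dz":1,"yaw":0,"hand":1}
    - {"dx":0,"dy":0,"dz":0,"yaw":0,"hand":1}
    - {"dx":0,"dy":0,"dz":0,"yaw":0,"hand":1}

```text
t: 35.65
position: [0.5939, 0.3153, 0.0186]
tcp_rot: [-0.0, 0.148, 0.989, -0.0]
wrist_force: [0.1, -0.2, -4.4]
gripper_width: 0.061
grasp_force: 45.0
```

Call:
play_rows:
  deltas:
    - {"dx":0,"dy":0,"dz":0,"yaw":0,"hand":-1}
    - {"dx":0,"dy":0,"dz":0,"yaw":0,"hand":-1}
    - {"dx":0,"dy":0,"dz":0,"yaw":0,"hand":-1}
    - {"dx":0,"dy":0,"dz":0,"yaw":0,"hand":-1}
    - {"dx":0,"dy":0,"dz":-30,"yaw":0,"hand":-1}
    - {"dx":0,"dy":0,"dz":-40,"yaw":0,"hand":-1}
    - {"dx":0,"dy":0,"dz":-50,"yaw":0,"hand":-1}
    - {"dx":0,"dy":0,"dz":-40,"yaw":0,"hand":-1}

```text
t: 36.45
position: [0.5945, 0.3156, 0.1814]
tcp_rot: [0.001, 0.148, 0.989, 0.001]
wrist_force: [0.9, 0.9, -0.4]
gripper_width: 0.087
grasp_force: 0.0
```

```bash
python3 look2.py .5 .7 .2 .4;python3 -c "
from h import *
go(570,69,110,73)"
```

```text
pos [594. 316. 181.] w 0.087
px [317. 235.] ctr [594. 316.] sz [54. 54.] longHead 6 zmax 82
to (570, 69, 110, 73) cur head 73 yaw 0.0 then dx -45 dy -246 dz 79
```

Jar placed at (594,316), upright with its top at the right height. Now the tin.

Call:
play_rows:
  deltas:
    - {"dx":-7,"dy":-41,"dz":0,"yaw":0,"hand":-1}
    - {"dx":-7,"dy":-41,"dz":0,"yaw":0,"hand":-1}
    - {"dx":-8,"dy":-41,"dz":0,"yaw":0,"hand":-1}
    - {"dx":-8,"dy":-41,"dz":0,"yaw":0,"hand":-1}
    - {"dx":-8,"dy":-41,"dz":0,"yaw":0,"hand":-1}
    - {"dx":-7,"dy":-41,"dz":0,"yaw":0,"hand":-1}
    - {"dx":0,"dy":0,"dz":30,"yaw":0,"hand":-1}
    - {"dx":0,"dy":0,"dz":35,"yaw":0,"hand":-1}

```text
t: 37.3
position: [0.567, 0.065, 0.1148]
tcp_rot: [0.003, 0.149, 0.989, 0.0]
wrist_force: [0.2, 0.4, 0.3]
gripper_width: 0.087
grasp_force: 0.0
```

Call:
play_rows:
  deltas:
    - {"dx":0,"dy":0,"dz":0,"yaw":0,"hand":-1}
    - {"dx":0,"dy":0,"dz":0,"yaw":0,"hand":-1}
    - {"dx":0,"dy":0,"dz":0,"yaw":0,"hand":-1}

```text
t: 37.6
position: [0.5664, 0.0672, 0.1151]
tcp_rot: [0.001, 0.147, 0.989, 0.0]
wrist_force: [-0.0, 0.5, 0.2]
gripper_width: 0.087
grasp_force: 0.0
```

```bash
python3 look2.py .5 .65 0 .14;python3 -c "
from h import *
go(570,69,21,73)"
```

```text
pos [566.  67. 115.] w 0.087
px [321. 270.] ctr [568.  69.] sz [68. 66.] longHead 74 zmax 74
to (570, 69, 21, 73) cur head 73 yaw 0.1 then dx -3 dy 3 dz 94
```

Call:
play_rows:
  deltas:
    - {"dx":-2,"dy":3,"dz":25,"yaw":0,"hand":-1}
    - {"dx":0,"dy":0,"dz":30,"yaw":0,"hand":-1}
    - {"dx":0,"dy":0,"dz":25,"yaw":0,"hand":-1}
    - {"dx":0,"dy":0,"dz":14,"yaw":0,"hand":-1}
    - {"dx":0,"dy":0,"dz":0,"yaw":0,"hand":-1}
    - {"dx":0,"dy":0,"dz":0,"yaw":0,"hand":1}
    - {"dx":0,"dy":0,"dz":0,"yaw":0,"hand":1}
    - {"dx":0,"dy":0,"dz":0,"yaw":0,"hand":1}

```text
t: 38.45
position: [0.5689, 0.0692, 0.0209]
tcp_rot: [0.001, 0.148, 0.989, 0.0]
wrist_force: [0.5, 0.1, -0.2]
gripper_width: 0.0709
grasp_force: 0.0
```

Call:
play_rows:
  deltas:
    - {"dx":0,"dy":0,"dz":0,"yaw":0,"hand":1}
    - {"dx":0,"dy":0,"dz":0,"yaw":0,"hand":1}
    - {"dx":0,"dy":0,"dz":0,"yaw":0,"hand":1}
    - {"dx":0,"dy":0,"dz":-10,"yaw":0,"hand":1}
    - {"dx":0,"dy":0,"dz":-20,"yaw":0,"hand":1}
    - {"dx":0,"dy":0,"dz":-20,"yaw":0,"hand":1}
    - {"dx":0,"dy":0,"dz":0,"yaw":0,"hand":1}
    - {"dx":0,"dy":0,"dz":0,"yaw":0,"hand":1}

```text
t: 39.25
position: [0.5677, 0.0692, 0.0697]
tcp_rot: [0.0, 0.148, 0.989, 0.0]
wrist_force: [0.5, 0.6, -1.9]
gripper_width: 0.0655
grasp_force: 45.0
```

```bash
python3 -c "
from h import *
go(632,-320,18,73)"
```

```text
to (632, -320, 18, 73) cur head 73 yaw 0.0 then dx -175 dy -353 dz 52
```

Call:
play_rows:
  deltas:
    - {"dx":-15,"dy":-30,"dz":0,"yaw":0,"hand":1}
    - {"dx":-22,"dy":-44,"dz":0,"yaw":0,"hand":1}
    - {"dx":-22,"dy":-44,"dz":0,"yaw":0,"hand":1}
    - {"dx":-22,"dy":-44,"dz":0,"yaw":0,"hand":1}
    - {"dx":-22,"dy":-44,"dz":0,"yaw":0,"hand":1}
    - {"dx":-22,"dy":-44,"dz":0,"yaw":0,"hand":1}
    - {"dx":-20,"dy":-41,"dz":0,"yaw":0,"hand":1}
    - {"dx":-18,"dy":-37,"dz":0,"yaw":0,"hand":1}

```text
t: 40.05
position: [0.627, -0.2941, 0.0675]
tcp_rot: [-0.001, 0.148, 0.989, 0.001]
wrist_force: [0.9, 0.3, -2.6]
gripper_width: 0.0656
grasp_force: 45.0
```

Call:
play_rows:
  deltas:
    - {"dx":-12,"dy":-25,"dz":0,"yaw":0,"hand":1}
    - {"dx":0,"dy":0,"dz":0,"yaw":0,"hand":1}
    - {"dx":0,"dy":0,"dz":0,"yaw":0,"hand":1}
    - {"dx":0,"dy":0,"dz":20,"yaw":0,"hand":1}
    - {"dx":0,"dy":0,"dz":20,"yaw":0,"hand":1}
    - {"dx":0,"dy":0,"dz":5,"yaw":0,"hand":1}
    - {"dx":0,"dy":0,"dz":0,"yaw":0,"hand":1}
    - {"dx":0,"dy":0,"dz":0,"yaw":0,"hand":1}

```text
t: 40.85
position: [0.6326, -0.3188, 0.025]
tcp_rot: [0.0, 0.147, 0.989, -0.0]
wrist_force: [-0.3, -0.2, -1.9]
gripper_width: 0.0653
grasp_force: 45.0
```

```bash
python3 -c "
from h import *
go(632,-320,17,73)"
```

```text
to (632, -320, 17, 73) cur head 73 yaw 0.1 then dx 0 dy -1 dz 8
```

Call:
play_rows:
  deltas:
    - {"dx":0,"dy":-1,"dz":4,"yaw":0,"hand":1}
    - {"dx":0,"dy":0,"dz":3,"yaw":0,"hand":1}
    - {"dx":0,"dy":0,"dz":1.5,"yaw":0,"hand":1}
    - {"dx":0,"dy":0,"dz":0,"yaw":0,"hand":1}
    - {"dx":0,"dy":0,"dz":0,"yaw":0,"hand":1}

```text
t: 41.35
position: [0.632, -0.3206, 0.0168]
tcp_rot: [0.0, 0.148, 0.989, -0.0]
wrist_force: [-1.5, 0.4, 2.5]
gripper_width: 0.0659
grasp_force: 45.0
```

Call:
play_rows:
  deltas:
    - {"dx":0,"dy":0,"dz":0,"yaw":0,"hand":-1}
    - {"dx":0,"dy":0,"dz":0,"yaw":0,"hand":-1}
    - {"dx":0,"dy":0,"dz":0,"yaw":0,"hand":-1}
    - {"dx":0,"dy":0,"dz":0,"yaw":0,"hand":-1}
    - {"dx":0,"dy":0,"dz":-30,"yaw":0,"hand":-1}
    - {"dx":0,"dy":0,"dz":-40,"yaw":0,"hand":-1}
    - {"dx":0,"dy":0,"dz":-50,"yaw":0,"hand":-1}
    - {"dx":0,"dy":0,"dz":-50,"yaw":0,"hand":-1}

```text
t: 42.15
position: [0.6315, -0.3202, 0.1871]
tcp_rot: [-0.001, 0.148, 0.989, 0.0]
wrist_force: [1.1, -1.7, -0.1]
gripper_width: 0.0868
grasp_force: 0.0
```

Call:
play_rows:
  deltas:
    - {"dx":0,"dy":40,"dz":-20,"yaw":0,"hand":-1}
    - {"dx":0,"dy":45,"dz":0,"yaw":0,"hand":-1}
    - {"dx":0,"dy":45,"dz":0,"yaw":0,"hand":-1}
    - {"dx":0,"dy":45,"dz":0,"yaw":0,"hand":-1}
    - {"dx":0,"dy":45,"dz":0,"yaw":0,"hand":-1}
    - {"dx":0,"dy":30,"dz":0,"yaw":0,"hand":-1}
    - {"dx":0,"dy":0,"dz":0,"yaw":0,"hand":-1}
    - {"dx":0,"dy":0,"dz":0,"yaw":0,"hand":-1}

```text
t: 42.95
position: [0.7049, -0.0807, 0.2059]
tcp_rot: [-0.0, 0.147, 0.989, -0.0]
wrist_force: [-0.5, 0.5, 0.7]
gripper_width: 0.087
grasp_force: 0.0
```

Run:
```python
from h import *
for cam in('scene','top'):
    im,d=viewer.snapshot(cam);W=world(cam,d);save(im,cam+'_end.png');print(cam)
    blobs(W,d,(.4,.8),(-.23,.22),.022);blobs(W,d,(.5,.72),(.23,.40),.03);blobs(W,d,(.57,.72),(-.37,-.23),.03)
    print('bin');blobs(W,d,(.31,.46),(.265,.437),.02,30)
    print('by');blobs(W,d,(.68,.8),(-.34,-.23),.015);blobs(W,d,(.71,.79),(.22,.31),.03,20)
```

```text
scene
px [309. 184.] ctr [ 455. -156.] sz [45. 46.] longHead 92 zmax 62
px [241. 252.] ctr [ 695. -150.] sz [55. 57.] longHead 96 zmax 40
px [443. 345.] ctr [597. 315.] sz [53. 54.] longHead 131 zmax 82
px [206. 193.] ctr [ 647. -323.] sz [72. 42.] longHead 78 zmax 69
bin
px [493. 260.] ctr [344. 297.] sz [26. 85.] longHead 134 zmax 64
px [504. 288.] ctr [395. 349.] sz [48. 46.] longHead 82 zmax 57
px [527. 304.] ctr [395. 404.] sz [20. 49.] longHead 179 zmax 38
by
px [187. 237.] ctr [ 748. -280.] sz [89. 88.] longHead 82 zmax 26
px [378. 385.] ctr [743. 264.] sz [18. 18.] longHead 34 zmax 100
top
px [361. 155.] ctr [ 707. -128.] sz [21. 16.] longHead 1 zmax 42
px [371. 268.] ctr [ 453. -153.] sz [44. 44.] longHead 92 zmax 63
px [162. 200.] ctr [595. 316.] sz [54. 53.] longHead 90 zmax 83
px [448. 188.] ctr [ 634. -318.] sz [68. 68.] longHead 136 zmax 71
bin
px [123. 284.] ctr [407. 406.] sz [23. 79.] longHead 178 zmax 38
px [146. 290.] ctr [393. 351.] sz [49. 46.] longHead 75 zmax 57
px [164. 313.] ctr [343. 299.] sz [23. 78.] longHead 131 zmax 66
by
px [427. 140.] ctr [ 748. -278.] sz [87. 89.] longHead 136 zmax 27
px [186. 135.] ctr [741. 265.] sz [16. 19.] longHead 128 zmax 102
```

View pics/scene_end.png

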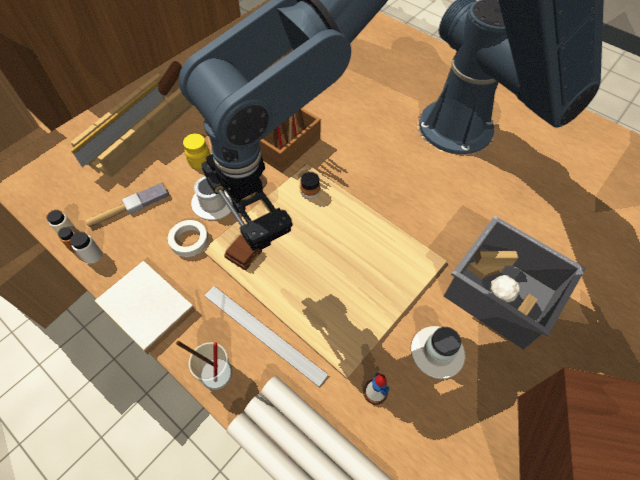

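```bash
python3 -c "
import cv2
a=cv2.imread('pics/scene_end.png')[215:350,440:590];b=cv2.imread('pics/top_end.png')[240:350,70:200]
cv2.imwrite('pics/bin.png',cv2.hconcat([cv2.resize(a,(390,400),interpolation=2),cv2.resize(b,(400,400),interpolation=2)]))"
```

```text
(no output)
```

View pics/bin.png

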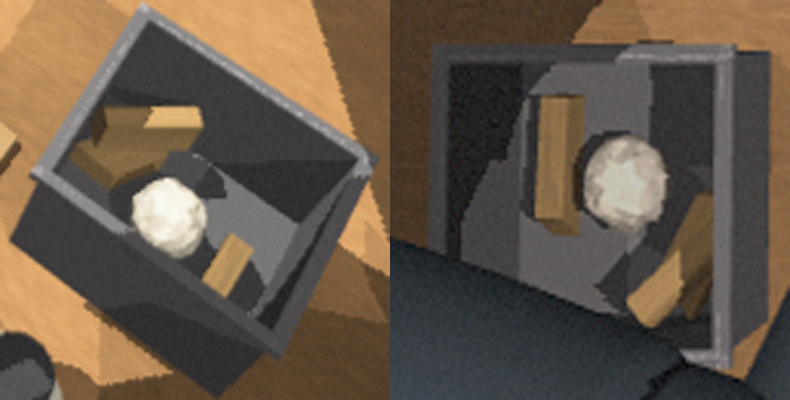

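The crop shows all four in the bin: the ball, the strip, and the bullnose and mitre leaning together. Handing in.

```bash
python3 -c "
from station import order
print(order.hand_in())"
```

```text
the job is handed in; nothing more can be done
None
```

The job is handed in: the final camera check showed all four waste pieces in the bin and the jar and tin upright on each other's coasters. The plinth, ink bottle, tape and figurine stayed where they were.

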